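# Change over the sharpening stones

## Task

We are done with the coarse stone: change the sharpening place over to the fine one. Put the fine stone on the stone holder, against its fixed stop, and slide the jaw up snug against it; the rinsed coarse stone goes on the drying rack, and the flattening stone, which is dry now, goes into the wooden case. Every place is taken, so you will need a bare spot of the bench on the way; set the stones down gently, for they chip, and leave the block plane and the chisels alone.

Things in the scene. Friction and masses are not known exactly. Their poses are not given: they have to be found in the camera images.
- coarse_stone: Coarse sharpening stone: a plain grey brick with nothing on its faces, 45 (x) x 130 (y) x 30 mm high, about 0.36 kg. Origin: centre of its underside, z up, y along its length. At the start it lies on the stone holder. Either way round is right. All three stones have the same 45 x 130 mm outline.
- fine_stone: Fine finishing stone: an off-white slab, 41 x 118 x 14 mm, glued on a brown wooden base, 45 (x) x 130 (y) x 10 mm; 24 mm high in all, about 0.26 kg. Origin: centre of its underside, z up, y along its length. At the start it lies in the wooden case.
- flattening_stone: Flattening stone: dark grey, its top cut by grooves into two rows of nine small lands, 45 (x) x 130 (y) x 25 mm high, about 0.3 kg. Origin: centre of its underside, z up, y along its length. At the start it lies on the drying rack.
- stone_holder: Stone holder, fixed: low aluminium bar 56 (x) x 207 (y) mm; a stone lies on its flat top, 14 mm above the bench. Origin on the bench, z up, y along the bar. Fixed steel stop (top at 24 mm) at the -y end, inner face at y = -86 mm; sliding jaw at the +y end; no side walls. A stone against the stop has its centre at x = 0, y = -21 mm. With the jaw back there are 16 to 24 mm of slack along y.
- holder_jaw (a joint): Sliding jaw of the holder, m: 0 = drawn fully back (face at holder y = +68 mm), growing as it slides along the holder's -y towards the fixed stop, 0.030 at most; starts at 0 to 0.008. At 0.024 it touches a stone that lies against the stop. About 2 N of friction, stays where left; it pushes a stone lying loose on the bed along to the stop. Jaw top 24 mm above the bench.
- jaw_knob (a point): Middle of the black round knob on the jaw: 16 mm diameter, 13 mm high, top 35 mm above the bench, 22 mm behind the jaw's face (towards the holder's +y). Axes as the holder's. Pinch it from above with the fingers at its two x sides (below it the jaw is 24 mm wide, top 20 mm above the bench), or push the jaw from behind.
- drying_rack: Drying rack, fixed: light wooden slats, 80 (x) x 166 (y) mm; a stone lies on the slats, 18 mm above the bench. Origin on the bench under its centre, z up, y along its length. Round end rails (146 mm free between them, top at 28 mm) and four dowel pins at y = +-52 mm (61 mm free across x, tops at 33 mm) leave a stone 8 mm of play on every side; the middle of the long sides is open.
- stone_case: Wooden case, fixed: shallow open dark wooden box without lid, 81 (x) x 166 (y) x 22 mm high, floor 8 mm above the bench, inside 61 x 146 mm, so a stone has 8 mm of play on every side. Origin on the bench under its centre, z up, y along its length. Each long wall has a finger notch 54 mm wide in its middle, cut down to the floor.
- block_plane: Block plane, dark metal, 52 x 164 x 51 mm high, lying near the bench's front edge with its length along y; origin at the centre of its underside. Leave it alone. The bench (top at z = 0) is always bare to the right of it, where x = 0.38 to 0.49 and y = -0.34 to -0.18.
- chisel_25: The broader of two chisels with orange and yellow handles that lie in front of the sink, 29 x 275 x 30 mm; origin at the centre of its underside. Leave both alone.

How it is judged:
At the end, for the whole second after the job is handed in: Fine stone flat on the holder, 10 mm from mid-line at most, 5 mm from its place at the stop, 0.10 rad in line, jaw at 0.021 m or more; coarse stone flat on the rack and flattening stone flat in the case, each within 12 mm and 0.15 rad of the middle, 4 mm in height; all at rest (x of fine_stone in the frame of stone_holder between -0.01 and 0.01 m and y of fine_stone in the frame of stone_holder between -0.026 and -0.015 m and z of fine_stone in the frame of stone_holder between 0.01 and 0.018 m and angle between the y axis of fine_stone and the y axis of stone_holder, either way round below 0.1 rad and linear speed of each of fine_stone, coarse_stone, flattening_stone below 0.01 m/s and value of joint holder_jaw above 0.021 m and x of coarse_stone in the frame of drying_rack between -0.012 and 0.012 m and y of coarse_stone in the frame of drying_rack between -0.012 and 0.012 m and z of coarse_stone in the frame of drying_rack between 0.014 and 0.022 m and angle between the y axis of coarse_stone and the y axis of drying_rack, either way round below 0.15 rad and x of flattening_stone in the frame of stone_case between -0.012 and 0.012 m and y of flattening_stone in the frame of stone_case between -0.012 and 0.012 m and z of flattening_stone in the frame of stone_case between 0.004 and 0.012 m and angle between the y axis of flattening_stone and the y axis of stone_case, either way round below 0.15 rad); the robot touches nothing.
It fails at once if the block plane or the broad chisel is moved by more than 25 mm (distance of any of block_plane, chisel_25 from where it was at the start of the episode above 0.025 m).
It fails at once if a stone is let fall (moves faster than 0.6 m/s out of the fingers, a drop of some 20 mm) ((linear speed of fine_stone above 0.6 m/s and contact force between the fingers and fine_stone below 0.2 N) or (linear speed of coarse_stone above 0.6 m/s and contact force between the fingers and coarse_stone below 0.2 N) or (linear speed of flattening_stone above 0.6 m/s and contact force between the fingers and flattening_stone below 0.2 N)).
It also fails if it takes over 109 s, if anything falls off the work surface, if the arm or the gripper's body presses on something with over 40 N, if the wrist force passes 120 N, or if a joint passes its speed limit or range.

## Robot

A 6-joint arm with a two-finger parallel gripper is mounted at the origin on a cart in front of the work surface, level with it; the furniture and walls round the work are solid. World frame = base frame: x ahead of the robot, y to its left, z up, the work surface at z = 0. Lengths are in m, angles in rad, forces in N, time in s.
With the tool pointing down it reaches from about 0.375 to 0.925 m from the base axis. Payload 5.7 kg.
Tool frame: the origin (TCP) lies on the centre line of the jaws, within the pads' length; the fingertips stand 17 mm ahead of it and the grasp point (between the pads) lies 2 mm behind it; z points along the fingers, y is the direction in which the jaws open and shut (so a half turn about z gives the same grasp; the last joint's range is limited). The gripper opens to 85 mm and grips with 20 to 120 N. Pads are 22 mm wide; open, the fingers measure 114 mm over their backs; the gripper's body (76 mm by 85 mm) begins 54 mm behind the grasp point. The pads swing forward as they close: fully open they stand 13 mm farther back than shut.
Start: joints at [-1.37, 0.359, 1.51, -0, 1.272, -0.115], TCP at [0.186, -0.57, 0.248] pointing down, gripper open.
Joint ranges: [-2.97, 2.97], [-1.01, 2.36], [0.21, 2.38], [-0.96, 4.11], [0.2, 2.71], [-2.98, 2.98]. Speed limits (rad/s): [2.39, 2.39, 3.14, 3.14, 3.14, 3.14].

## Interface

Orientations are given as a unit quaternion [x, y, z, w].
In Python, from workcell import arm gives the robot as it stands.
- The arm moves only by the shell command python3 -m creep 'ROWS'. ROWS is JSON, a list of rows, each a list of 3 entries, a list of its own where there are three numbers: the opening, from -1 (shut) to 1 (fully open), then the shift along the tool's x, y, z in m, then the turn about the tool's z in rad. In form: [[claw, [tx, ty, tz], roll], ...]. A call has exactly 8 rows; each row shifts and turns the commanded pose from where the row before left it, along the tool's axes as they then stand; what a row does not reach is not made up. A row lasts 1/8 s, in which the tool goes at most 62.5 mm and 10.7 degrees, less where a joint would pass 70% of its speed; a pose out of reach is approached as far as the arm can. A call is refused whole if a number of a shift passes 0.0625 or a number of a turn 0.188, either way. A call with a gripper value outside its range is refused whole. The fingers move at their own pace and stop on an object; the grip force is fixed at half the most. Time passes only in rows, so rows that do not move let the fingers close, or fill a call up. It gives the time, the measured TCP pose, the force and the opening at its end, in the units of the state.
- arm.read_state(): the state, without advancing time (a new reading comes with each control period).
- arm.snapshot(name): name is "side" or "top"; returns a dict with "img" (384x512x3 uint8, red, green, blue), "fx", "fy", "cx", "cy" (pixels), "R" (3x3) and "t" (3): a world point X has camera coordinates R X + t. Camera axes: x right, y down, z forward; pixel columns grow to the right and rows downward; lengths in m; the calibration is good to about 2 mm. A picture is of the moment at which its call begins. There is no depth.
- arm.sign_off(): hands the job in, once; it reports no verdict.
The state is a dict: "clock": time; "joint_positions": joint angles; "qd": joint speeds; "joint_torque": joint torques, N m; "position": TCP position; "tcp_rot": TCP orientation; "ft_force": force on the tool from outside, world axes, zero at the start; "wrist_torque": the same for the moment, N m; "gripper_width": finger opening in m.
Only numpy, scipy, OpenCV 4.12 (cv2) and the standard library are available. Lean on these libraries where they do the work, as an engineer would, in place of code of your own. Each camera call takes 0.05 s, during which the arm holds its last target. There are 200 camera calls.

## Working session

There is one attempt and no reset: what is moved stays moved. The work goes in short steps, Python scripts to look and compute and a shell command to move; the robot and the scene stay as the last step left them, time stands still between calls to the robot, and variables do not carry over. Pictures are saved under pics/ and viewed, about 12 in all and at most 16, crops included, and the job is handed in when it is done.

```bash
ls; mkdir -p pics; python3 - <<'E'
from workcell import arm
import cv2,numpy as np
s=arm.read_state();print(s)
for n in("top","side"):
    d=arm.snapshot(n);cv2.imwrite(f"pics/{n}0.png",d["img"][:,:,::-1]);np.savez(f"pics/{n}0.npz",**d)
    print(n,d["fx"],d["fy"],d["cx"],d["cy"],np.round(d["R"],3).tolist(),d["t"])
E
```

```text
pics
{'clock': 0.0, 'joint_positions': array([-1.37010026e+00,  3.59504994e-01,  1.51145821e+00,  1.05963595e-05,
        1.27245631e+00, -1.15108198e-01]), 'qd': array([-0.00055113, -0.00090675, -0.00144811, -0.00055253,  0.00102079,
       -0.00060784]), 'joint_torque': array([ 2.82808993e-03, -5.27621019e+01, -2.78620416e+01, -2.13953072e-04,
        1.31284806e-02,  1.74490513e-06]), 'position': array([ 0.18621028, -0.56969264,  0.24744373]), 'tcp_rot': array([ 9.87559172e-01,  1.57245180e-01, -3.40192805e-05, -9.12810837e-04]), 'ft_force': array([-0.1776871 , -0.50186781,  0.57041898]), 'wrist_torque': array([-0.03518293,  0.02849628, -0.02469462]), 'gripper_width': 0.08546794257799102}
top 370.0346362773946 370.0346362773946 256.57589629599477 189.8191064513672 [[-0.005, -1.0, -0.007], [-0.993, 0.006, -0.119], [0.119, 0.006, -0.993]] [0.07411822 0.49704951 1.00545828]
side 392.349238459632 392.349238459632 257.833668971251 195.9341555774161 [[-0.96, -0.279, -0.011], [-0.187, 0.671, -0.717], [0.207, -0.686, -0.697]] [0.50136206 0.05855251 1.16721975]
```

View pics/top0.png

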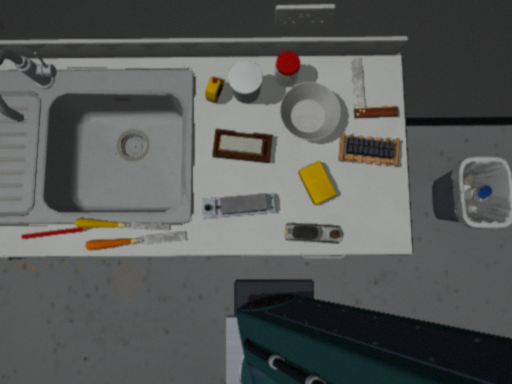

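View pics/side0.png

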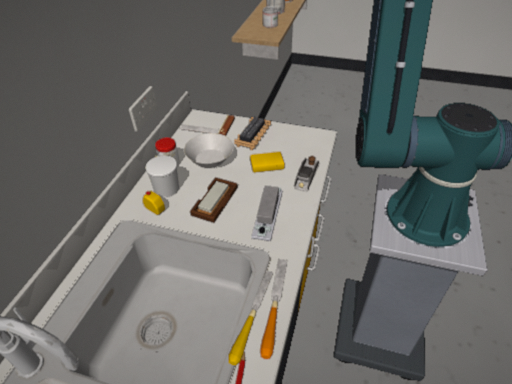

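```bash
cat > h.py <<'E'
import numpy as np,cv2
def load(n): return dict(np.load(f"pics/{n}.npz"))
def ray(d,u,v,z):
    u=np.atleast_1d(u).astype(float);v=np.atleast_1d(v).astype(float)
    R=d["R"];c=-R.T@d["t"]
    r=np.c_[(u-d["cx"])/d["fx"],(v-d["cy"])/d["fy"],np.ones(len(u))]@R
    return c+r*((z-c[2])/r[:,2])[:,None]
def proj(d,X):
    p=d["R"]@np.asarray(X,float)+d["t"];return d["fx"]*p[0]/p[2]+d["cx"],d["fy"]*p[1]/p[2]+d["cy"]
E
python3 - <<'E'
from h import *
d=load("top0");im=d["img"][:,:,::-1]
c=im[120:250,195:410];cv2.imwrite("pics/c1.png",cv2.resize(c,None,fx=3.7,fy=3.7,interpolation=cv2.INTER_CUBIC))
h=cv2.cvtColor(im,cv2.COLOR_BGR2HSV)
for u,v in[(243,145),(216,140),(257,204),(237,205),(225,207),(216,208),(275,203),(370,150),(343,145),(375,138),(375,225),(305,232),(330,233),(200,160)]:print((u,v),im[v,u],h[v,u])
print(proj(d,(.43,-.26,0)),proj(d,(.38,-.18,0)),proj(d,(.49,-.34,0)))
E
```

```text
(243, 145) [128 140 137] [ 38  22 140]
(216, 140) [ 8 23 45] [ 12 210  45]
(257, 204) [89 90 91] [15  6 91]
(237, 205) [86 86 86] [ 0  0 86]
(225, 207) [92 91 92] [150   3  92]
(216, 208) [52 50 47] [102  25  52]
(275, 203) [84 87 82] [72 15 87]
(370, 150) [52 49 47] [108  25  52]
(343, 145) [ 54  81 112] [ 14 132 112]
(375, 138) [126 133 134] [ 26  15 134]
(375, 225) [154 158 155] [ 53   6 158]
(305, 232) [37 37 38] [ 0  7 38]
(330, 233) [45 55 67] [14 84 67]
(200, 160) [153 157 155] [ 45   6 157]
(np.float64(372.94024836178085), np.float64(213.83990567499004)) (np.float64(345.43718478059344), np.float64(231.64387359813924)) (np.float64(399.980323235565), np.float64(192.7513706019086))
```

View pics/c1.png

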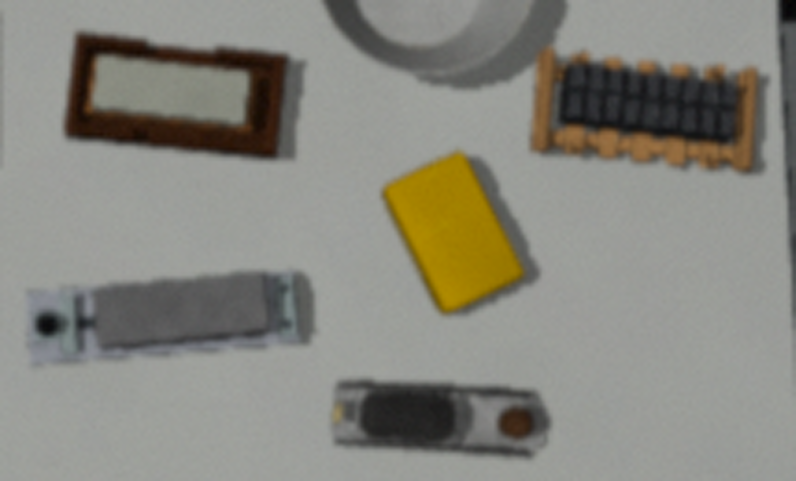

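```bash
cat > m.py <<'E'
from h import *
import sys
def fit(d,mask,z,name,off=(0,0)):
    # outer-pixel edges via 4x upsample smooth; minAreaRect on plane
    n,l,s,c=cv2.connectedComponentsWithStats(mask.astype(np.uint8))
    if n<2: print(name,"none");return
    k=1+s[1:,4].argmax();v,u=np.nonzero(l==k)
    u4=np.r_[u-.5,u+.5,u-.5,u+.5];v4=np.r_[v-.5,v-.5,v+.5,v+.5]
    P=ray(d,u4+off[0],v4+off[1],z)[:,:2]
    (cx,cy),(a,b),th=cv2.minAreaRect((P*1000).astype(np.float32))
    m=P.mean(0);w,V=np.linalg.eigh(np.cov(P.T));ax=V[:,1]*np.sign(V[1,1])
    if a>b:th+=90
    th=(th+90)%180-90
    print(f"{name}: rect c=({cx/1e3:.4f},{cy/1e3:.4f}) {min(a,b):.0f}x{max(a,b):.0f} yaw(y-axis vs world y)={th:.1f}deg | centroid {m.round(4)} pca yaw {np.degrees(-np.arctan2(ax[0],ax[1])):.1f} area {s[k,4]}")
def box(M,x0,y0,x1,y1):
    o=np.zeros_like(M);o[y0:y1,x0:x1]=M[y0:y1,x0:x1];return o
if __name__=="__main__":
  for n,B in(("top0",dict(case=(205,122,280,168),rack=(335,128,408,175),hold=(198,185,285,225))),("side0",dict(case=(185,172,245,225),rack=(232,110,280,150),hold=(248,178,288,242)))):
    d=load(n);im=cv2.GaussianBlur(d["img"][:,:,::-1],(3,3),0);H,S,V=[x.astype(int) for x in cv2.split(cv2.cvtColor(im,cv2.COLOR_BGR2HSV))]
    print(n)
    br=(S>90)&(H<25)
    fit(d,box(br,*B["case"]),.022,"case top")
    fit(d,box(br,*B["rack"]),.023,"rack")
    fit(d,box((S<60)&(V>110),*B["case"])&0 if 0 else box((S<60)&(V>95)&(cv2.morphologyEx(br.astype(np.uint8),cv2.MORPH_CLOSE,np.ones((25,25)))>0),*B["case"]),.032,"slab41x118")
    fit(d,box((S<60)&(V<72),*B["rack"]),.043,"flat")
    fit(d,box((V<130),*B["hold"]),.02,"holder+shadow")
    for lo,hi in((78,105),):
      fit(d,box((V>lo)&(V<hi)&(S<14),*B["hold"]),.044,"coarse")
    x0,y0,x1,y1=B["hold"];
    if n=="top0":
      for v in range(188,222,2):print(v,V[v,200:285:2].tolist())
    else:cv2.imwrite("pics/c2.png",cv2.resize(im[100:250,175:325],None,fx=4,fy=4,interpolation=cv2.INTER_CUBIC))
E
python3 m.py
```

```text
top0
case top: rect c=(0.6264,0.1119) 80x164 yaw(y-axis vs world y)=-6.7deg | centroid [0.6205 0.1084] pca yaw -5.3 area 784
rack: rect c=(0.6136,-0.2490) 82x171 yaw(y-axis vs world y)=-5.9deg | centroid [ 0.5981 -0.247 ] pca yaw -7.1 area 588
slab41x118: rect c=(0.6285,0.1158) 45x120 yaw(y-axis vs world y)=-7.2deg | centroid [0.6286 0.1157] pca yaw -7.2 area 591
flat: rect c=(0.6140,-0.2438) 52x136 yaw(y-axis vs world y)=-6.9deg | centroid [ 0.6136 -0.2443] pca yaw -6.1 area 728
holder+shadow: rect c=(0.4569,0.1148) 61x218 yaw(y-axis vs world y)=4.2deg | centroid [0.457  0.1067] pca yaw 4.5 area 1368
coarse: rect c=(0.4576,0.1066) 48x135 yaw(y-axis vs world y)=5.0deg | centroid [0.4582 0.1073] pca yaw 5.7 area 723
188 [158, 158, 158, 159, 158, 158, 158, 159, 159, 159, 159, 159, 159, 160, 160, 160, 159, 160, 160, 160, 160, 161, 160, 159, 159, 159, 159, 159, 160, 160, 160, 159, 159, 160, 160, 160, 161, 161, 160, 160, 160, 159, 157]
190 [158, 158, 158, 158, 158, 158, 158, 158, 158, 158, 159, 159, 158, 159, 158, 159, 159, 160, 159, 159, 160, 161, 160, 159, 160, 160, 159, 160, 160, 160, 
[... 3147 characters left out ...]
0.6251,0.1212) 87x178 yaw(y-axis vs world y)=-6.6deg | centroid [0.6162 0.1371] pca yaw -10.9 area 549
rack: rect c=(0.6125,-0.2403) 85x195 yaw(y-axis vs world y)=-6.2deg | centroid [ 0.6    -0.2161] pca yaw -17.5 area 279
slab41x118: rect c=(0.6286,0.1203) 51x132 yaw(y-axis vs world y)=-6.9deg | centroid [0.6274 0.1216] pca yaw -4.8 area 398
flat: rect c=(0.6062,-0.2678) 50x217 yaw(y-axis vs world y)=-7.4deg | centroid [ 0.6068 -0.2572] pca yaw -4.5 area 276
holder+shadow: rect c=(0.4568,0.1191) 55x196 yaw(y-axis vs world y)=5.3deg | centroid [0.4579 0.1114] pca yaw 5.2 area 658
coarse: rect c=(0.4320,0.1444) 11x36 yaw(y-axis vs world y)=4.5deg | centroid [0.432  0.1439] pca yaw 7.0 area 16
```

View pics/c2.png

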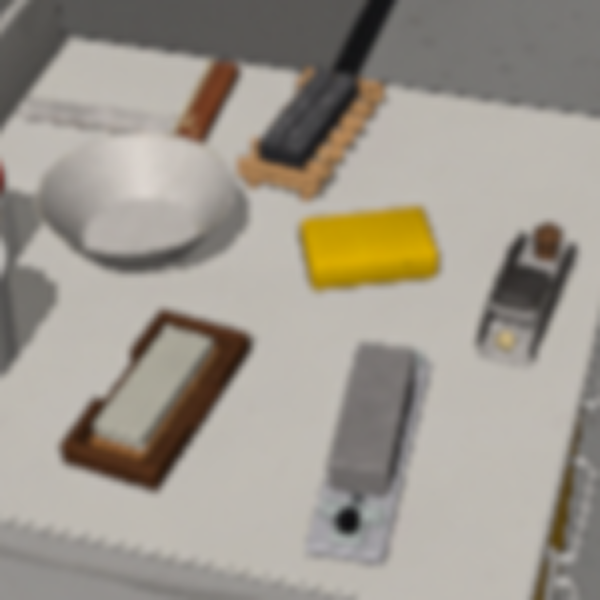

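```bash
python3 - <<'E'
from h import *
d=load("top0")
L=ray(d,201.3,207,.014)[0];K=ray(d,207.8,207.2,.035)[0];S=ray(d,275.3,201,.024)[0]
F=ray(d,269.7,201.3,.024)[0]
print("left",L,"knob",K,"stopend",S,"face",F,"L-S",np.hypot(*(L-S)[:2]))
d2=load("side0");k2=ray(d2,175+347/4,100+520/4,.035)[0];print("knob side",k2)
for ps in(5.0,5.5):
  a=np.radians(ps);yx=np.array([-np.sin(a),np.cos(a)]);m=(L+S)[:2]/2
  xax=np.array([np.cos(a),np.sin(a)]);
  print(ps,"mid",m,"stone place",m-.021*yx,"lateral knob",(K[:2]-m)@xax,(K[:2]-m)@yx,"coarse",(np.array([.458,.107])-m)@xax,(np.array([.458,.107])-m)@yx)
pl=ray(d,[285,341],[232,234],.05);print(pl)
E
```

```text
left [0.45141525 0.22790021 0.014     ] knob [0.44920534 0.20658805 0.035     ] stopend [0.46628794 0.01893172 0.024     ] face [0.46553923 0.03463188 0.024     ] L-S 0.20949707813737506
knob side [0.44773688 0.21572729 0.035     ]
5.0 mid [0.45885159 0.12341597] stone place [0.46068186 0.10249588] lateral knob -0.002360619274519416 0.08369631642613189 coarse -0.0022790991787698467 -0.01627927753650035
5.5 mid [0.45885159 0.12341597] stone place [0.46086435 0.10251265] lateral knob -0.0016301505129950058 0.08371372955475948 coarse -0.0024210740909668214 -0.016258769031606404
[[ 0.37968123 -0.00517231  0.05      ]
 [ 0.37348414 -0.15624118  0.05      ]]
```

```bash
cat > go.py <<'E'
# usage: go.py x y z yaw -> needed tool shift
import sys,numpy as np
from workcell import arm
s=arm.read_state();p=s["position"];q=s["tcp_rot"]
from scipy.spatial.transform import Rotation as Ro
R=Ro.from_quat(q);M=R.as_matrix();phi=np.arctan2(M[1,0],M[0,0])
print("t",round(s["clock"],2),"p",p.round(4),"phi",phi.round(4),"tilt",M[:,2].round(4),"F",s["ft_force"].round(1),"w",round(s["gripper_width"],4),"q",s["joint_positions"].round(2))
if len(sys.argv)>4:
    x,y,z,ps=map(float,sys.argv[1:]);ph=ps+np.pi/2
    r=-(ph-phi);D=np.array([x,y,z])-p
    a=[np.cos(ph),np.sin(ph)];b=[np.sin(ph),-np.cos(ph)]
    print("roll first",round(r,4),"then shift",round(D[:2]@a,4),round(D[:2]@b,4),round(-D[2],4))
E
python3 -m creep '[[1,[0,0,0],-0.187],[1,[0,0,0],-0.187],[1,[0,0,0],-0.187],[1,[0,0,0],-0.187],[1,[0,0,0],-0.187],[1,[0,0,0],-0.187],[1,[0,0,0],-0.023],[1,[0.037,0.039,0],0]]'
python3 go.py 0.614 -0.2445 0.12 -0.11
```

```text
clock: 1.1
position: [0.2277, -0.5397, 0.248]
tcp_rot: [0.747, 0.664, -0.001, 0.0]
ft_force: [0.3, 0.9, 0.9]
gripper_width: 0.0852
t 1.1 p [ 0.2277 -0.5397  0.248 ] phi 1.4532 tilt [-6.0e-04 -1.4e-03 -1.0e+00] F [0.3 0.9 0.9] w 0.0852 q [-1.29  0.34  1.54 -0.    1.26 -1.17]
roll first -0.0076 then shift 0.3358 0.3515 0.128
```

```bash
python3 -m creep '[[1,[0.042,0.0439,0],0],[1,[0.042,0.0439,0],0],[1,[0.042,0.0439,0.005],0],[1,[0.042,0.0439,0.005],0],[1,[0.042,0.0439,0.005],0],[1,[0.042,0.0439,0.005],0],[1,[0.042,0.0439,0.005],0],[1,[0.042,0.0439,0.005],0]]'
python3 -m creep '[[1,[0,0,0.05],-0.008],[1,[0,0,0.05],0],[1,[0,0,0],0],[1,[0,0,0],0],[1,[0,0,0],0],[1,[0,0,0],0],[1,[0,0,0],0],[1,[0,0,0],0]]' >/dev/null
python3 go.py 0.614 -0.2445 0.043 -0.11
python3 - <<'E'
from workcell import arm
import cv2,numpy as np
o=[]
for n in("top","side"):
    d=arm.snapshot(n);np.savez(f"pics/{n}1.npz",**d);im=d["img"][:,:,::-1]
    c=im[90:190,300:430] if n=="top" else im[70:170,200:330]
    o.append(cv2.resize(c,None,fx=3,fy=3,interpolation=cv2.INTER_CUBIC))
cv2.imwrite("pics/v1.png",np.hstack(o))
E
```

```text
clock: 2.1
position: [0.6165, -0.2409, 0.2179]
tcp_rot: [0.746, 0.666, -0.0, -0.0]
ft_force: [1.6, -1.5, 0.4]
gripper_width: 0.0853
t 3.1 p [ 0.6152 -0.2425  0.1187] phi 1.4687 tilt [ 5.e-04 -1.e-04 -1.e+00] F [-1.  -0.1 -0.5] w 0.0858 q [-0.48  0.57  1.5   0.    1.07 -0.38]
roll first 0.0079 then shift -0.0022 -0.001 0.0757
```

View pics/v1.png

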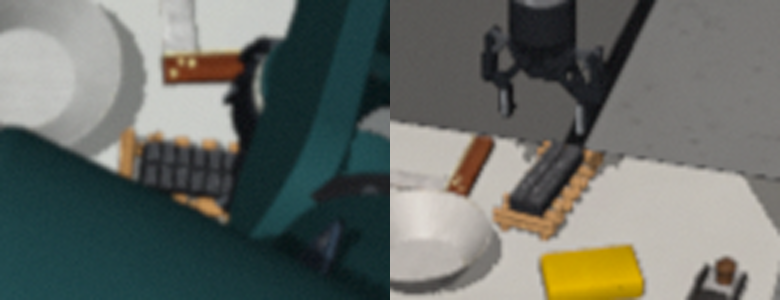

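```bash
python3 -m creep '[[1,[0,-0.001,0.03],0.008],[1,[-0.001,0,0.03],0],[1,[0,0,0.02],0],[1,[0,0,0],0],[-1,[0,0,0],0],[-1,[0,0,0],0],[-1,[0,0,0],0],[-1,[0,0,0],0]]'
python3 -m creep '[[-1,[0,0,0],0],[-1,[0,0,0],0],[-1,[0,0,0],0],[-1,[0,0,-0.005],0],[-1,[0,0,-0.01],0],[-1,[0,0,-0.02],0],[-1,[0,0,0],0],[-1,[0,0,0],0]]'
python3 go.py 0.435 -0.26 0.12 0
python3 - <<'E'
from workcell import arm
import cv2,numpy as np
d=arm.snapshot("side");np.savez(f"pics/side2.npz",**d);im=d["img"][:,:,::-1]
cv2.imwrite("pics/v2.png",cv2.resize(im[70:170,200:330],None,fx=4,fy=4,interpolation=cv2.INTER_CUBIC))
E
```

```text
clock: 4.2
position: [0.6161, -0.2441, 0.0404]
tcp_rot: [0.745, 0.667, 0.001, 0.002]
ft_force: [2.2, 0.6, 5.2]
gripper_width: 0.044
clock: 5.2
position: [0.614, -0.2433, 0.0736]
tcp_rot: [0.745, 0.667, 0.0, 0.0]
ft_force: [-0.1, 0.1, -3.4]
gripper_width: 0.0436
t 5.2 p [ 0.614  -0.2433  0.0736] phi 1.4608 tilt [ 4.e-04 -2.e-04 -1.e+00] F [-0.1  0.1 -3.4] w 0.0436 q [-0.48  0.62  1.53  0.    0.99 -0.37]
roll first -0.11 then shift -0.0167 -0.179 -0.0464
```

View pics/v2.png

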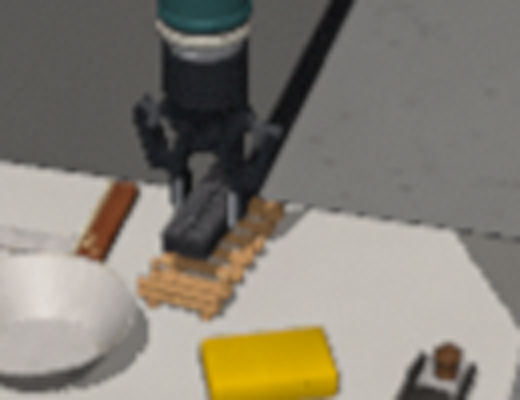

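```bash
python3 -m creep '[[-1,[0,0,0],-0.11],[-1,[-0.004,-0.045,0],0],[-1,[-0.004,-0.045,0],0],[-1,[-0.004,-0.045,0],0],[-1,[-0.004,-0.044,0],0],[-1,[0,0,0.02],0],[-1,[0,0,0.015],0],[-1,[0,0,0.006],0]]'
python3 -m creep '[[-1,[0,0,0.003],0],[-1,[0,0,0.002],0],[-1,[0,0,0.002],0],[-1,[0,0,0.001],0],[-1,[0,0,0.001],0],[-1,[0,0,0.001],0],[-1,[0,0,0],0],[-1,[0,0,0],0]]'
python3 go.py 0.435 -0.26 0.12 0
```

```text
clock: 6.25
position: [0.4351, -0.2591, 0.0312]
tcp_rot: [0.707, 0.707, -0.0, -0.001]
ft_force: [-0.2, -0.3, -3.3]
gripper_width: 0.0438
clock: 7.25
position: [0.4351, -0.2593, 0.0224]
tcp_rot: [0.707, 0.707, 0.0, 0.0]
ft_force: [0.2, 0.3, -0.9]
gripper_width: 0.0437
t 7.25 p [ 0.4351 -0.2593  0.0224] phi 1.5708 tilt [ 2.e-04 -0.e+00 -1.e+00] F [ 0.2  0.3 -0.9] w 0.0437 q [-0.67  0.55  1.92  0.    0.67 -0.67]
roll first -0.0 then shift -0.0007 -0.0001 -0.0976
```

```bash
python3 -m creep '[[-1,[0,0,0.0005],0],[1,[0,0,0],0],[1,[0,0,0],0],[1,[0,0,0],0],[1,[0,0,0],0],[1,[0,0,-0.04],0],[1,[0,0,-0.05],-0.095],[1,[0.0604,0.0096,0],0]]'
python3 -m creep '[[1,[0.0604,0.0096,0],0],[1,[0.0604,0.0096,0],0],[1,[0.0604,0.0096,0],0],[1,[0.0604,0.0096,0],0],[1,[0.0604,0.0096,0],0],[1,[0,0,0],0],[1,[0,0,0],0],[1,[0,0,0],0]]'
python3 go.py 0.458 0.107 0.038 0.095
python3 - <<'E'
from workcell import arm
import cv2,numpy as np
o=[]
for n in("top","side"):
    d=arm.snapshot(n);np.savez(f"pics/{n}3.npz",**d);im=d["img"][:,:,::-1]
    c=im[120:250,195:410] if n=="top" else im[100:250,175:325]
    o.append(cv2.resize(c,(430,260) if n=="top" else (370,370),interpolation=cv2.INTER_CUBIC))
o[0]=np.vstack([o[0],np.zeros((110,430,3),np.uint8)])
cv2.imwrite("pics/v3.png",np.hstack(o))
E
```

```text
clock: 8.25
position: [0.4435, -0.203, 0.1157]
tcp_rot: [0.674, 0.739, 0.001, 0.006]
ft_force: [1.0, -0.1, -0.2]
gripper_width: 0.0852
clock: 9.25
position: [0.4579, 0.1056, 0.1117]
tcp_rot: [0.673, 0.739, -0.0, -0.0]
ft_force: [1.0, 0.9, -0.5]
gripper_width: 0.0851
t 9.25 p [0.4579 0.1056 0.1117] phi 1.6639 tilt [-5.e-04 -2.e-04 -1.e+00] F [ 1.   0.9 -0.5] w 0.0851 q [ 0.08  0.36  1.94 -0.    0.85 -0.01]
roll first -0.0019 then shift 0.0014 0.0003 0.0737
```

View pics/v3.png

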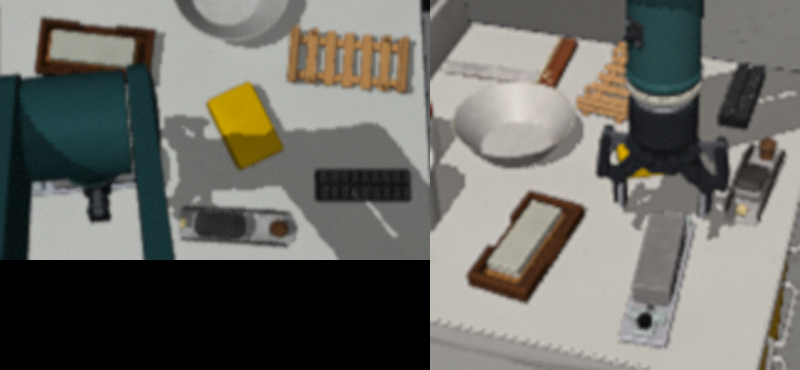

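```bash
python3 - <<'E'
from m import *
d=load("top3");im=cv2.GaussianBlur(d["img"][:,:,::-1],(3,3),0);H,S,V=[x.astype(int) for x in cv2.split(cv2.cvtColor(im,cv2.COLOR_BGR2HSV))]
br=(S>80)&(H<25)
fit(d,box(br,335,128,408,175),.025,"rack")
fit(d,box(V<60,345,198,410,225),.025,"flat")
E
python3 -m creep '[[1,[0.0014,0,0.03],0],[1,[0,0,0.03],0],[1,[0,0,0.0137],0],[1,[0,0,0],0],[-1,[0,0,0],0],[-1,[0,0,0],0],[-1,[0,0,0],0],[-1,[0,0,0],0]]'
python3 -m creep '[[-1,[0,0,0],0],[-1,[0,0,0],0],[-1,[0,0,0],0],[-1,[0,0,-0.005],0],[-1,[0,0,-0.02],0],[-1,[0,0,-0.03],0],[-1,[0,0,0],0],[-1,[0,0,0],0]]'
python3 go.py 0.6135 -0.2480 0.09 -0.105
```

```text
rack: rect c=(0.6117,-0.2482) 82x172 yaw(y-axis vs world y)=-6.8deg | centroid [ 0.611  -0.2484] pca yaw -6.4 area 1179
flat: rect c=(0.4324,-0.2601) 45x134 yaw(y-axis vs world y)=-0.3deg | centroid [ 0.4327 -0.2606] pca yaw -0.2 area 743
clock: 10.35
position: [0.4592, 0.1085, 0.0394]
tcp_rot: [0.673, 0.74, 0.001, 0.001]
ft_force: [-0.2, -0.5, 7.0]
gripper_width: 0.0435
clock: 11.35
position: [0.4572, 0.1084, 0.0927]
tcp_rot: [0.673, 0.74, -0.0, -0.0]
ft_force: [0.4, 0.0, -3.9]
gripper_width: 0.0437
t 11.35 p [0.4572 0.1084 0.0927] phi 1.6659 tilt [-7.e-04  1.e-04 -1.e+00] F [ 0.4  0.  -3.9] w 0.0437 q [ 0.09  0.39  1.95  0.    0.8  -0.01]
roll first 0.2001 then shift -0.338 0.1927 0.0027
```

```bash
python3 -m creep '[[-1,[0,0,0],0.105],[-1,[0,0,0],0.105],[-1,[-0.06,0.01,0],0],[-1,[-0.06,0.01,0],0],[-1,[-0.06,0.01,0],0],[-1,[-0.052,0.03,0],0],[-1,[-0.052,0.03,0],0],[-1,[-0.052,0.03,0],0]]'
python3 -m creep '[[-1,[0,0.04,0],0],[-1,[0,0.036,0],0],[-1,[0,0,0],0],[-1,[0,0,0],0],[-1,[0,0,0.01],0],[-1,[0,0,0.01],0],[-1,[0,0,0.01],0],[-1,[0,0,0],0]]'
python3 go.py 0.6138 -0.2478 0.044 -0.115
```

```text
clock: 12.35
position: [0.5379, -0.2406, 0.0913]
tcp_rot: [0.747, 0.665, -0.0, -0.001]
ft_force: [1.2, 0.4, -4.7]
gripper_width: 0.0441
clock: 13.35
position: [0.6129, -0.2475, 0.0618]
tcp_rot: [0.747, 0.665, -0.0, -0.001]
ft_force: [-0.9, 0.6, -4.1]
gripper_width: 0.0433
t 13.35 p [ 0.6129 -0.2475  0.0618] phi 1.4557 tilt [-0.0022  0.0013 -1.    ] F [-0.9  0.6 -4.1] w 0.0433 q [-0.49  0.64  1.53  0.    0.97 -0.37]
roll first -0.0001 then shift -0.0002 0.0009 0.0178
```

```bash
python3 -m creep '[[-1,[0,0.001,0.006],0],[-1,[0,0,0.005],0],[-1,[0,0,0.003],0],[-1,[0,0,0.002],0],[-1,[0,0,0.001],0],[-1,[0,0,0],0],[-1,[0,0,0],0],[-1,[0,0,0],0]]'
python3 go.py
python3 - <<'E'
from workcell import arm
import cv2,numpy as np
d=arm.snapshot("side");im=d["img"][:,:,::-1]
cv2.imwrite("pics/v4.png",cv2.resize(im[90:160,215:305],None,fx=5,fy=5,interpolation=cv2.INTER_CUBIC))
E
```

```text
clock: 14.35
position: [0.615, -0.2481, 0.0462]
tcp_rot: [0.747, 0.665, 0.0, 0.0]
ft_force: [0.4, -0.2, -4.2]
gripper_width: 0.0438
t 14.35 p [ 0.615  -0.2481  0.0462] phi 1.4558 tilt [ 1.e-04  0.e+00 -1.e+00] F [ 0.4 -0.2 -4.2] w 0.0438 q [-0.49  0.66  1.54  0.    0.94 -0.37]
```

View pics/v4.png

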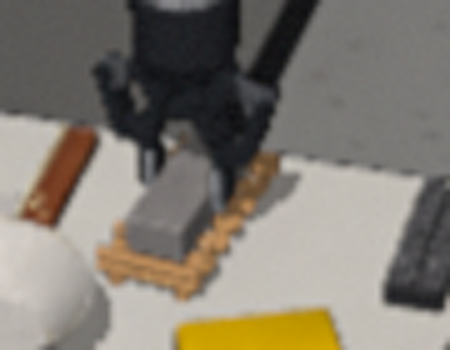

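```bash
python3 -m creep '[[-1,[0,0,0.001],0],[-1,[0,0,0.001],0],[-1,[0,0,0.0005],0],[-1,[0,0,0.0005],0],[-1,[0,0,0],0],[-1,[0,0,0],0],[-1,[0,0,0],0],[-1,[0,0,0],0]]'
```

```text
clock: 15.4
position: [0.6149, -0.248, 0.0435]
tcp_rot: [0.747, 0.665, 0.0, -0.0]
ft_force: [-2.8, 0.9, 6.5]
gripper_width: 0.0436
```

```bash
python3 -m creep '[[1,[0,0,0],0],[1,[0,0,0],0],[1,[0,0,0],0],[1,[0,0,0],0],[1,[0,0,-0.04],0],[1,[0,0,-0.06],0],[1,[0,0,-0.06],0.009],[1,[0.0607,-0.005,0],0]]'
python3 -m creep '[[1,[0.0607,-0.005,0],0],[1,[0.0607,-0.005,0],0],[1,[0.0607,-0.005,0],0],[1,[0.0607,-0.005,0],0],[1,[0.0607,-0.005,0],0],[1,[0,0,0.05],0],[1,[0,0,0.04],0],[1,[0,0,0],0]]'
python3 -m creep '[[1,[0,0,0],0],[1,[0,0,0],0],[1,[0,0,0],0],[1,[0,0,0],0],[1,[0,0,0],0],[1,[0,0,0],0],[1,[0,0,0],0],[1,[0,0,0],0]]' >/dev/null
python3 go.py 0.6295 0.1165 0.03 -0.124
python3 - <<'E'
from workcell import arm
import cv2,numpy as np
o=[]
for n in("top","side"):
    d=arm.snapshot(n);np.savez(f"pics/{n}5.npz",**d);im=d["img"][:,:,::-1]
    c=im[120:220,200:410] if n=="top" else im[100:220,175:295]
    o.append(cv2.resize(c,(420,200) if n=="top" else (380,380),interpolation=cv2.INTER_CUBIC))
o[0]=np.vstack([o[0],np.zeros((180,420,3),np.uint8)])
cv2.imwrite("pics/v5.png",np.hstack(o))
E
```

```text
clock: 16.4
position: [0.622, -0.1919, 0.2096]
tcp_rot: [0.751, 0.66, 0.003, 0.007]
ft_force: [0.5, 1.0, -0.5]
gripper_width: 0.0851
clock: 17.4
position: [0.6273, 0.1171, 0.11]
tcp_rot: [0.749, 0.662, -0.003, -0.002]
ft_force: [-0.8, 0.5, -0.7]
gripper_width: 0.0858
t 18.4 p [0.6302 0.1171 0.1131] phi 1.4469 tilt [-1.e-04  1.e-04 -1.e+00] F [-0.3 -0.7 -0.4] w 0.0854 q [0.08 0.55 1.55 0.   1.04 0.2 ]
roll first 0.0001 then shift -0.0007 -0.0007 0.0831
```

View pics/v5.png

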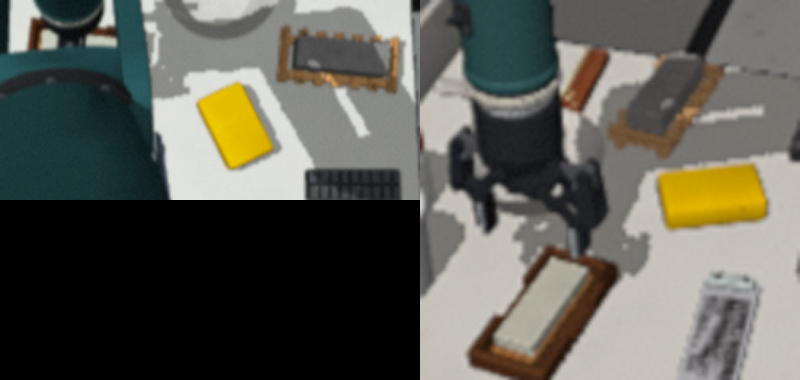

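```bash
python3 -m creep '[[1,[0,0,0.03],0],[1,[0,0,0.03],0],[1,[0,0,0.02],0],[1,[0,0,0.006],0],[1,[0,0,0],0],[-1,[0,0,0],0],[-1,[0,0,0],0],[-1,[0,0,0],0]]'
python3 -m creep '[[-1,[0,0,0],0],[-1,[0,0,0],0],[-1,[0,0,0],0],[-1,[0,0,0],0],[-1,[0,0,-0.005],0],[-1,[0,0,-0.015],0],[-1,[0,0,-0.025],0],[-1,[0,0,0],0]]'
python3 go.py 0.4605 0.111 0.07 0.093
python3 - <<'E'
from workcell import arm
import cv2,numpy as np
o=[]
for n in("top","side"):
    d=arm.snapshot(n);np.savez(f"pics/{n}6.npz",**d);im=d["img"][:,:,::-1]
    c=im[120:220,195:295] if n=="top" else im[140:240,175:275]
    o.append(cv2.resize(c,(390,390),interpolation=cv2.INTER_CUBIC))
cv2.imwrite("pics/v6.png",np.hstack(o))
E
```

```text
clock: 19.5
position: [0.6309, 0.1171, 0.0285]
tcp_rot: [0.75, 0.662, 0.001, 0.0]
ft_force: [-0.7, -0.2, 6.5]
gripper_width: 0.0429
clock: 20.5
position: [0.6323, 0.1173, 0.0747]
tcp_rot: [0.75, 0.662, 0.002, 0.001]
ft_force: [-0.1, -0.4, -2.5]
gripper_width: 0.0423
t 20.5 p [0.6323 0.1173 0.0747] phi 1.4468 tilt [ 4.9e-03  5.0e-04 -1.0e+00] F [-0.1 -0.4 -2.5] w 0.0423 q [0.08 0.6  1.58 0.   0.96 0.2 ]
roll first -0.2169 then shift 0.0097 -0.1716 0.0047
```

View pics/v6.png

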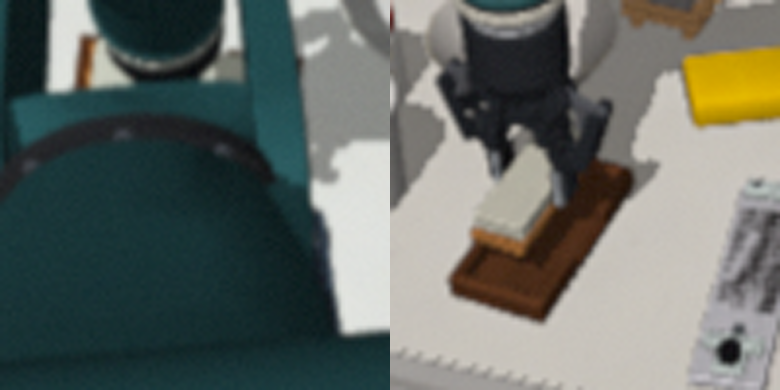

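```bash
python3 -m creep '[[-1,[0,0,0],-0.108],[-1,[0,0,0],-0.108],[-1,[0.003,-0.043,0],0],[-1,[0.003,-0.043,0],0],[-1,[0.002,-0.043,0],0],[-1,[0.002,-0.043,0],0],[-1,[0,0,0.01],0],[-1,[0,0,0.01],0]]'
python3 -m creep '[[-1,[0,0,0.005],0],[-1,[0,0,0.005],0],[-1,[0,0,0.003],0],[-1,[0,0,0],0],[-1,[0,0,0],0],[-1,[0,0,0],0],[-1,[0,0,0],0],[-1,[0,0,0],0]]'
python3 go.py 0.459 0.111 0.0345 0.092
python3 - <<'E'
from workcell import arm
import cv2,numpy as np
d=arm.snapshot("side");im=d["img"][:,:,::-1];np.savez("pics/side7.npz",**d)
cv2.imwrite("pics/v7.png",cv2.resize(im[170:260,220:310],None,fx=6,fy=6,interpolation=cv2.INTER_CUBIC))
E
```

```text
clock: 21.6
position: [0.4588, 0.1113, 0.0515]
tcp_rot: [0.674, 0.739, 0.0, 0.0]
ft_force: [0.2, 0.1, -2.3]
gripper_width: 0.0429
clock: 22.6
position: [0.4581, 0.1112, 0.0392]
tcp_rot: [0.674, 0.739, 0.0, 0.0]
ft_force: [-0.5, 0.1, -2.5]
gripper_width: 0.0426
t 22.6 p [0.4581 0.1112 0.0392] phi 1.6628 tilt [ 2.e-04  1.e-04 -1.e+00] F [-0.5  0.1 -2.5] w 0.0426 q [ 0.09  0.49  1.99  0.    0.66 -0.  ]
roll first -0.0 then shift -0.0003 0.0009 0.0047
```

View pics/v7.png

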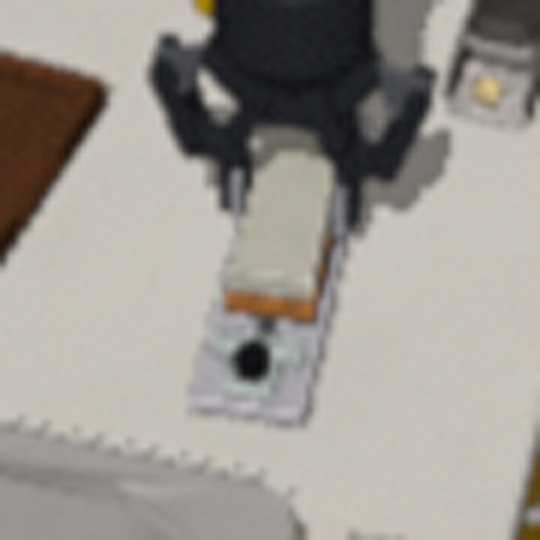

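```bash
python3 -m creep '[[-1,[0,0,0.001],0],[-1,[0,0,0.001],0],[-1,[0,0,0.001],0],[-1,[0,0,0.001],0],[-1,[0,0,0.0005],0],[-1,[0,0,0],0],[-1,[0,0,0],0],[-1,[0,0,0],0]]'
```

```text
clock: 23.65
position: [0.4581, 0.1113, 0.0346]
tcp_rot: [0.674, 0.739, 0.0, -0.0]
ft_force: [0.6, 0.9, -1.9]
gripper_width: 0.0425
```

```bash
python3 -m creep '[[-1,[0,0,0.0005],0],[-1,[0,0,0.0005],0],[-1,[0,0,0.0005],0],[-1,[0,0,0],0],[-1,[0,0,0],0],[-1,[0,0,0],0],[-1,[0,0,0],0],[-1,[0,0,0],0]]'
```

```text
clock: 24.65
position: [0.4581, 0.1113, 0.0344]
tcp_rot: [0.674, 0.739, 0.0, 0.0]
ft_force: [-4.8, -0.7, 17.8]
gripper_width: 0.0429
```

```bash
python3 -m creep '[[-1,[0,0,-0.001],0],[1,[0,0,0],0],[1,[0,0,0],0],[1,[0,0,0],0],[1,[0,0,0],0],[1,[0,0,-0.04],0],[0,[0.048,0.0007,0],0],[0,[0.0485,0.0006,0],0]]'
python3 -m creep '[[0,[0,0,0],0],[0,[0,0,0],0],[0,[0,0,0],0],[0,[0,0,0],0],[0,[0,0,0],0],[0,[0,0,0],0],[0,[0,0,0],0],[0,[0,0,0],0]]'
python3 go.py 0.4505 0.2075 0.042 0.092
python3 - <<'E'
from workcell import arm
import cv2,numpy as np
from h import *
o=[]
for n in("top","side"):
    d=arm.snapshot(n);np.savez(f"pics/{n}8.npz",**d);im=d["img"][:,:,::-1]
    c=im[150:250,195:295] if n=="top" else im[160:260,220:320]
    o.append(cv2.resize(c,(390,390),interpolation=cv2.INTER_CUBIC))
    s=arm.read_state()["position"];print(n,proj(d,s),proj(d,(.4505,.2075,.035)))
cv2.imwrite("pics/v8.png",np.hstack(o))
E
```

```text
clock: 25.65
position: [0.4512, 0.2083, 0.0748]
tcp_rot: [0.675, 0.738, 0.001, 0.0]
ft_force: [-0.5, -0.4, -0.9]
gripper_width: 0.0513
clock: 26.65
position: [0.4505, 0.2075, 0.0741]
tcp_rot: [0.674, 0.739, 0.0, -0.0]
ft_force: [0.5, -0.3, 0.2]
gripper_width: 0.0427
t 26.65 p [0.4505 0.2075 0.0741] phi 1.6628 tilt [-0.e+00  1.e-04 -1.e+00] F [ 0.5 -0.3  0.2] w 0.0427 q [0.29 0.45 1.91 0.   0.78 0.2 ]
roll first 0.0 then shift 0.0 0.0 0.0321
top (np.float64(205.44893349092104), np.float64(205.65496265761027)) (np.float64(207.47596059179006), np.float64(206.7354883643581))
side (np.float64(261.5525912030525), np.float64(218.12876448685333)) (np.float64(261.5999925043674), np.float64(227.63909942697688))
```

View pics/v8.png

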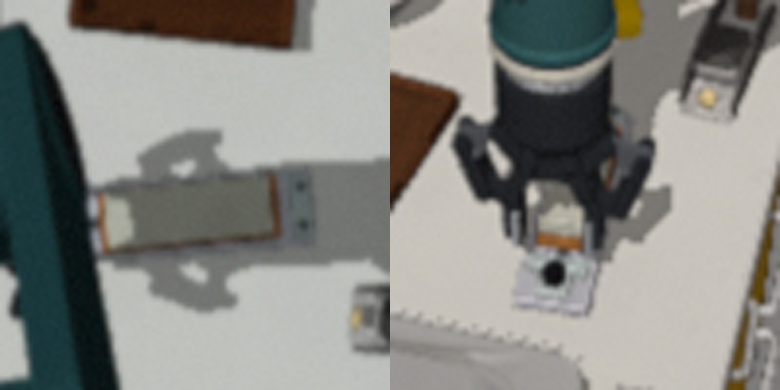

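```bash
python3 -m creep '[[0,[0,0,0.02],0],[0,[0,0,0.012],0],[0,[0,0,0],0],[-1,[0,0,0],0],[-1,[0,0,0],0],[-1,[0,0,0],0],[-1,[0,0,0],0],[-1,[0,0,0],0]]'
python3 go.py
```

```text
clock: 27.75
position: [0.4506, 0.2076, 0.0427]
tcp_rot: [0.674, 0.739, 0.0, 0.0]
ft_force: [-2.0, 0.7, 5.7]
gripper_width: 0.0117
t 27.75 p [0.4506 0.2076 0.0427] phi 1.6628 tilt [ 6.e-04  4.e-04 -1.e+00] F [-2.   0.7  5.7] w 0.0117 q [0.29 0.5  1.93 0.   0.7  0.2 ]
```

```bash
python3 -m creep '[[-1,[0,0,0],0],[-1,[-0.002,0,0],0],[-1,[-0.002,0,0],0],[-1,[-0.002,0,0],0],[-1,[-0.002,0,0],0],[-1,[0,0,0],0],[-1,[0,0,0],0],[-1,[0,0,0],0]]'
python3 - <<'E'
from workcell import arm
import cv2,numpy as np
d=arm.snapshot("side");im=d["img"][:,:,::-1];np.savez("pics/side9.npz",**d)
cv2.imwrite("pics/v9.png",cv2.resize(im[180:250,230:300],None,fx=6,fy=6,interpolation=cv2.INTER_CUBIC))
E
```

```text
clock: 28.75
position: [0.4513, 0.1997, 0.0427]
tcp_rot: [0.674, 0.739, 0.0, 0.0]
ft_force: [-2.3, 0.1, 7.1]
gripper_width: 0.0121
```

View pics/v9.png

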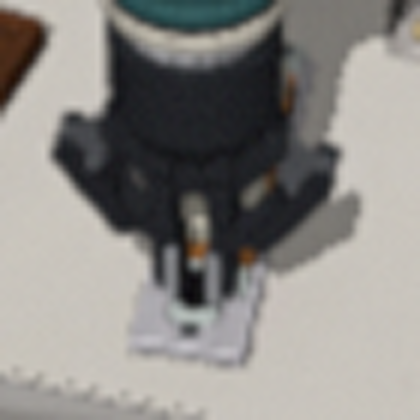

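```bash
python3 -m creep '[[-1,[-0.0015,0,0],0],[-1,[-0.0015,0,0],0],[-1,[-0.0015,0,0],0],[-1,[-0.0015,0,0],0],[-1,[0,0,0],0],[-1,[0,0,0],0],[-1,[0,0,0],0],[-1,[0,0,0],0]]'
python3 -m creep '[[-1,[-0.001,0,0],0],[-1,[-0.001,0,0],0],[-1,[-0.001,0,0],0],[-1,[0,0,0],0],[-1,[0,0,0],0],[-1,[0,0,0],0],[-1,[0,0,0],0],[-1,[0,0,0],0]]'
```

```text
clock: 29.8
position: [0.4517, 0.1939, 0.0427]
tcp_rot: [0.674, 0.739, 0.0, -0.0]
ft_force: [-2.5, 1.5, 7.6]
gripper_width: 0.0115
clock: 30.8
position: [0.452, 0.191, 0.0427]
tcp_rot: [0.674, 0.739, 0.0, -0.0]
ft_force: [-2.4, 2.8, 5.6]
gripper_width: 0.0115
```

```bash
python3 -m creep '[[-1,[-0.001,0,0],0],[-1,[-0.001,0,0],0],[-1,[0,0,0],0],[-1,[0,0,0],0],[-1,[0,0,0],0],[-1,[0,0,0],0],[-1,[0,0,0],0],[-1,[0,0,0],0]]'
python3 -m creep '[[-1,[-0.001,0,0],0],[-1,[0,0,0],0],[-1,[0,0,0],0],[-1,[0,0,0],0],[-1,[0,0,0],0],[-1,[0,0,0],0],[-1,[0,0,0],0],[-1,[0,0,0],0]]'
```

```text
clock: 31.8
position: [0.4521, 0.1891, 0.0427]
tcp_rot: [0.674, 0.739, 0.0, -0.0]
ft_force: [-2.9, 3.2, 7.3]
gripper_width: 0.0117
clock: 32.8
position: [0.4522, 0.1881, 0.0427]
tcp_rot: [0.674, 0.739, 0.0, -0.0]
ft_force: [-2.6, 2.2, 7.1]
gripper_width: 0.0117
```

```bash
python3 -m creep '[[-1,[-0.001,0,0],0],[-1,[-0.001,0,0],0],[-1,[0,0,0],0],[-1,[0,0,0],0],[-1,[0,0,0],0],[-1,[0,0,0],0],[-1,[0,0,0],0],[-1,[0,0,0],0]]' | sed -n 2,4p
python3 -m creep '[[-1,[-0.001,0,0],0],[-1,[0,0,0],0],[-1,[0,0,0],0],[-1,[0,0,0],0],[-1,[0,0,0],0],[-1,[0,0,0],0],[-1,[0,0,0],0],[-1,[0,0,0],0]]' | sed -n 2,4p
python3 -m creep '[[-1,[-0.001,0,0],0],[-1,[0,0,0],0],[-1,[0,0,0],0],[-1,[0,0,0],0],[-1,[0,0,0],0],[-1,[0,0,0],0],[-1,[0,0,0],0],[-1,[0,0,0],0]]' | sed -n 2,4p
```

```text
position: [0.4523, 0.1861, 0.0427]
tcp_rot: [0.674, 0.739, 0.0, -0.0]
ft_force: [-2.6, 2.1, 7.1]
position: [0.4524, 0.1851, 0.0427]
tcp_rot: [0.674, 0.739, 0.0, -0.0]
ft_force: [-2.5, 2.9, 7.0]
position: [0.4524, 0.1849, 0.0427]
tcp_rot: [0.674, 0.738, 0.001, -0.001]
ft_force: [-3.2, 8.9, 7.3]
```

```bash
python3 -m creep '[[0,[0,0,0],0],[0,[0,0,0],0],[0,[0,0,0],0],[0,[0,0,0],0],[0,[0,0,-0.03],0],[1,[0,0,-0.05],0.092],[1,[0,0,0],0],[1,[0,0,0],0]]'
python3 -m creep '[[1,[-0.0555,-0.0022,0],0],[1,[-0.0555,-0.0022,0],0],[1,[-0.0555,-0.0022,0],0],[1,[-0.0555,-0.0022,0],0],[1,[-0.0555,-0.0022,0],0],[1,[-0.0555,-0.0022,0],0],[1,[-0.0555,-0.0022,0],0],[1,[-0.0555,-0.0022,0],0]]'
python3 -m creep '[[1,[0,0,0],0],[1,[0,0,0],0],[1,[0,0,0],0],[1,[0,0,0],0],[1,[0,0,0],0],[1,[0,0,0],0],[1,[0,0,0],0],[1,[0,0,0],0]]'>/dev/null
python3 go.py 0.4351 -0.2593 0.023 0
python3 - <<'E'
from workcell import arm
import cv2,numpy as np
from m import *
o=[]
for n in("top","side"):
    d=arm.snapshot(n);np.savez(f"pics/{n}10.npz",**d);im=d["img"][:,:,::-1]
    c=im[120:230,195:305] if n=="top" else im[160:250,185:295]
    o.append(cv2.resize(c,(400,400) if n=="top" else (400,327),interpolation=cv2.INTER_CUBIC))
o[1]=np.vstack([o[1],np.zeros((73,400,3),np.uint8)])
cv2.imwrite("pics/v10.png",np.hstack(o))
d=load("top10");im=cv2.GaussianBlur(d["img"][:,:,::-1],(3,3),0);H,S,V=[x.astype(int) for x in cv2.split(cv2.cvtColor(im,cv2.COLOR_BGR2HSV))]
br=(S>90)&(H<25)
fit(d,box(br,205,122,280,168),.022,"case top")
E
```

```text
clock: 36.8
position: [0.4525, 0.1834, 0.122]
tcp_rot: [0.707, 0.707, 0.0, 0.0]
ft_force: [0.4, 0.2, -0.2]
gripper_width: 0.085
clock: 37.8
position: [0.4338, -0.2616, 0.1205]
tcp_rot: [0.707, 0.707, -0.0, -0.002]
ft_force: [0.3, 0.5, 0.2]
gripper_width: 0.0855
t 38.8 p [ 0.4351 -0.2605  0.1221] phi 1.5708 tilt [ 1.e-04  0.e+00 -1.e+00] F [-0.9 -0.5  0.2] w 0.0854 q [-0.68  0.38  1.85  0.    0.91 -0.68]
roll first -0.0 then shift 0.0012 -0.0 0.0991
case top: rect c=(0.6264,0.1119) 80x164 yaw(y-axis vs world y)=-6.6deg | centroid [0.6256 0.1117] pca yaw -6.6 area 1451
```

View pics/v10.png

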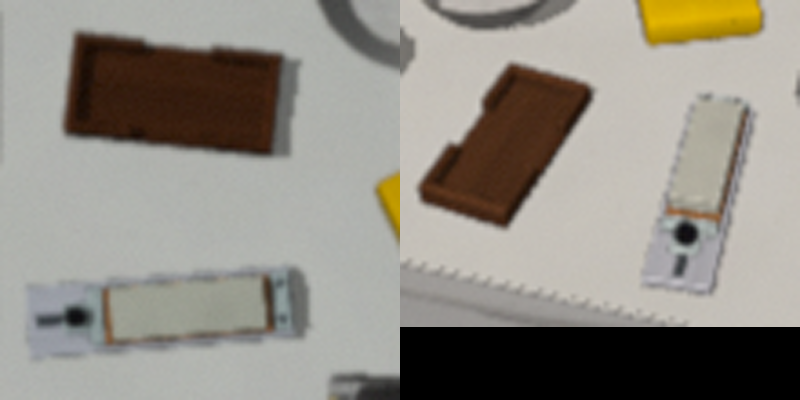

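```bash
python3 -m creep '[[1,[0.001,0,0.04],0],[1,[0,0,0.04],0],[1,[0,0,0.0186],0],[1,[0,0,0],0],[-1,[0,0,0],0],[-1,[0,0,0],0],[-1,[0,0,0],0],[-1,[0,0,0],0]]'
python3 -m creep '[[-1,[0,0,0],0],[-1,[0,0,0],0],[-1,[0,0,0],0],[-1,[0,0,-0.005],0],[-1,[0,0,-0.03],0],[-1,[0,0,-0.05],0],[-1,[0,0,-0.05],0],[-1,[0,0,0],0]]'
python3 go.py 0.6284 0.1127 0.06 -0.115
```

```text
clock: 39.9
position: [0.4357, -0.26, 0.0248]
tcp_rot: [0.707, 0.707, 0.0, 0.001]
ft_force: [-0.3, -0.4, 6.1]
gripper_width: 0.0435
clock: 40.9
position: [0.4374, -0.2612, 0.1624]
tcp_rot: [0.707, 0.707, 0.001, 0.004]
ft_force: [-0.8, -0.8, -3.8]
gripper_width: 0.0434
t 40.9 p [ 0.4374 -0.2612  0.1624] phi 1.5709 tilt [ 0.0066 -0.0052 -1.    ] F [-0.8 -0.8 -3.8] w 0.0434 q [-0.67  0.33  1.81  0.    1.   -0.67]
roll first 0.1151 then shift 0.3933 0.1469 0.1024
```

```bash
python3 -m creep '[[-1,[0,0,0],0.115],[-1,[0.058,0.008,0],0],[-1,[0.058,0.008,0],0],[-1,[0.058,0.008,0],0],[-1,[0.058,0.008,0],0],[-1,[0.058,0.008,0],0],[-1,[0.05,0.035,0],0],[-1,[0.05,0.035,0],0]]'
python3 -m creep '[[-1,[0.0033,0.037,0],0],[-1,[0,0,0.02],0],[-1,[0,0,0.03],0],[-1,[0,0,0.03],0],[-1,[0,0,0.02],0],[-1,[0,0,0],0],[-1,[0,0,0],0],[-1,[0,0,0],0]]'
python3 go.py 0.6284 0.1127 0.032 -0.115
python3 - <<'E'
from workcell import arm
import cv2,numpy as np
d=arm.snapshot("side");im=d["img"][:,:,::-1]
cv2.imwrite("pics/v11.png",cv2.resize(im[150:240,165:265],None,fx=5,fy=5,interpolation=cv2.INTER_CUBIC))
E
```

```text
clock: 41.9
position: [0.5885, 0.1171, 0.1568]
tcp_rot: [0.746, 0.666, -0.001, -0.001]
ft_force: [1.3, -0.4, -4.7]
gripper_width: 0.0436
clock: 42.9
position: [0.627, 0.1145, 0.0594]
tcp_rot: [0.747, 0.665, 0.001, 0.0]
ft_force: [-0.3, -0.7, -3.0]
gripper_width: 0.0434
t 42.9 p [0.627  0.1145 0.0594] phi 1.4558 tilt [ 1.7e-03  2.0e-04 -1.0e+00] F [-0.3 -0.7 -3. ] w 0.0434 q [0.07 0.62 1.6  0.   0.93 0.19]
roll first 0.0 then shift -0.0016 0.0016 0.0274
```

View pics/v11.png

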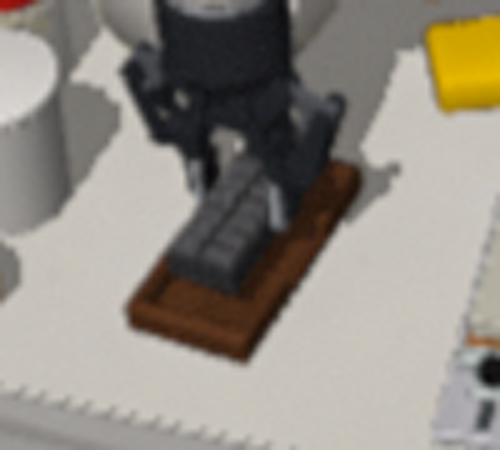

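Held level above the case, well lined up; lowering.

```bash
python3 -m creep '[[-1,[-0.001,0.001,0.01],0],[-1,[0,0,0.008],0],[-1,[0,0,0.004],0],[-1,[0,0,0.002],0],[-1,[0,0,0],0],[-1,[0,0,0],0],[-1,[0,0,0],0],[-1,[0,0,0],0]]'
python3 -m creep '[[-1,[0,0,0.001],0],[-1,[0,0,0.001],0],[-1,[0,0,0.0005],0],[-1,[0,0,0.0005],0],[-1,[0,0,0],0],[-1,[0,0,0],0],[-1,[0,0,0],0],[-1,[0,0,0],0]]'
```

```text
clock: 43.95
position: [0.6273, 0.1133, 0.0347]
tcp_rot: [0.747, 0.665, 0.0, 0.0]
ft_force: [0.2, -1.0, -2.8]
gripper_width: 0.0433
clock: 44.95
position: [0.6272, 0.1133, 0.0328]
tcp_rot: [0.747, 0.665, 0.0, 0.0]
ft_force: [-3.6, -0.6, 8.4]
gripper_width: 0.0435
```

```bash
python3 -m creep '[[1,[0,0,-0.0005],0],[1,[0,0,0],0],[1,[0,0,0],0],[1,[0,0,0],0],[1,[0,0,0],0],[1,[0,0,-0.05],0],[1,[0,0,-0.06],0],[1,[0,0,-0.06],0]]'
python3 -m creep '[[1,[-0.06,-0.01,0],0],[1,[-0.06,-0.01,0],0],[1,[-0.06,-0.01,0],0],[1,[-0.06,-0.02,0],0],[1,[-0.06,-0.01,0],0],[1,[-0.06,0,0],0],[1,[-0.06,0,0],0],[1,[0,0,0],0]]'
python3 -m creep '[[1,[-0.06,-0.02,0],0],[1,[-0.055,-0.02,0],0],[1,[-0.05,-0.02,0],0],[1,[0,0,0],0],[1,[0,0,0],0],[1,[0,0,0],0],[1,[0,0,0],0],[1,[0,0,0],0]]'
python3 - <<'E'
from workcell import arm
import cv2,numpy as np
from m import *
o=[]
for n in("top","side"):
    d=arm.snapshot(n);np.savez(f"pics/{n}12.npz",**d);im=d["img"][:,:,::-1]
    c=im[120:250,195:410] if n=="top" else im[100:250,175:325]
    o.append(cv2.resize(c,(430,260) if n=="top" else (370,370),interpolation=cv2.INTER_CUBIC))
o[0]=np.vstack([o[0],np.zeros((110,430,3),np.uint8)])
cv2.imwrite("pics/v12.png",np.hstack(o))
d=load("top12");im=cv2.GaussianBlur(d["img"][:,:,::-1],(3,3),0);H,S,V=[x.astype(int) for x in cv2.split(cv2.cvtColor(im,cv2.COLOR_BGR2HSV))]
br=(S>80)&(H<25)
fit(d,box(br,205,122,280,168),.022,"case");fit(d,box(br,335,128,408,175),.025,"rack")
fit(d,box((S<70)&(V<75),212,128,276,164),.033,"flat")
fit(d,box((S<40)&(V<112)&(V>60),340,132,402,170),.048,"coarse")
fit(d,box((S>12)&(S<60)&(V>105)&(H>20)&(H<50),215,192,272,218),.038,"slab")
E
```

```text
clock: 45.95
position: [0.6268, 0.1132, 0.2035]
tcp_rot: [0.747, 0.665, -0.0, -0.0]
ft_force: [1.2, -0.2, 0.2]
gripper_width: 0.0853
clock: 46.95
position: [0.5193, -0.301, 0.2021]
tcp_rot: [0.748, 0.663, -0.0, 0.001]
ft_force: [0.1, 1.6, 0.1]
gripper_width: 0.0857
clock: 47.95
position: [0.442, -0.452, 0.2021]
tcp_rot: [0.746, 0.666, 0.0, -0.0]
ft_force: [-0.4, 0.2, -0.4]
gripper_width: 0.0855
case: rect c=(0.6267,0.1116) 81x165 yaw(y-axis vs world y)=-6.5deg | centroid [0.6261 0.1139] pca yaw -6.2 area 759
rack: rect c=(0.6117,-0.2483) 82x173 yaw(y-axis vs world y)=-6.8deg | centroid [ 0.5971 -0.2446] pca yaw -7.9 area 575
flat: rect c=(0.6231,0.1081) 48x133 yaw(y-axis vs world y)=-6.8deg | centroid [0.6229 0.1083] pca yaw -7.2 area 708
coarse: rect c=(0.6143,-0.2435) 53x139 yaw(y-axis vs world y)=-5.8deg | centroid [ 0.6123 -0.2447] pca yaw -4.8 area 781
slab: rect c=(0.4567,0.0997) 45x118 yaw(y-axis vs world y)=4.4deg | centroid [0.456  0.0997] pca yaw 4.5 area 611
```

View pics/v12.png

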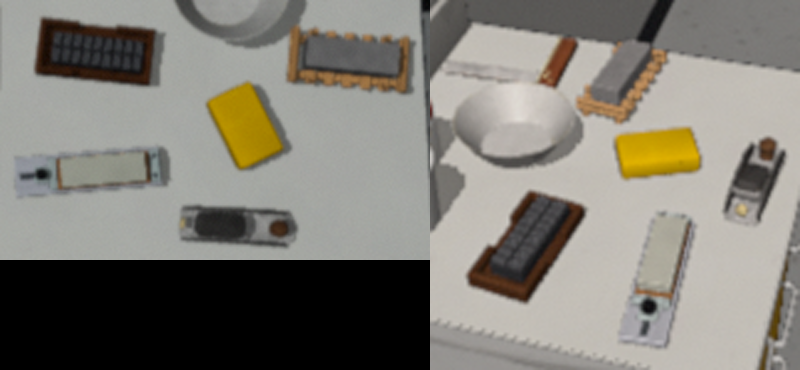

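```bash
python3 -c "from workcell import arm;print(arm.sign_off())"
```

```text
the job is handed in; nothing more can be done
None
```

The changeover is done and handed in, with the robot's clock at about 48 s of the 109 s allowed. The order was:
1. Flattening stone to the bare spot on the bench.
2. Coarse stone to the drying rack.
3. Fine stone onto the holder. I pulled the jaw up by its knob until it came to a hard stop, where the force rose from about 3 N to 9 N.
4. Flattening stone into the wooden case.

**Last checks (pictures and colour fits):**
- **Coarse stone:** about 5 mm from the middle of the rack and about 1° out of line.
- **Flattening stone:** about 5 mm from the middle of the case and within 1°.
- **Fine stone:** lies flat between stop and jaw with no visible gap, within about 3 mm of mid-line and 1° of the holder.
- **Rest of the scene:** the plane and chisels were not touched, and the arm was clear of everything.

**Where checks disagreed:**
- The fine stone's y came out about 3 mm beyond the place I had worked out from the holder's ends. I put this down to an error of that size in my holder estimate, because the picture and the force rise both show it against the stop.
- The top camera also read about 2 mm low in x compared with the arm, and I corrected for that.
- I did not measure the jaw's value directly. If the stone touches both stop and jaw, it is about 0.024 m.

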